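Size an unmarked jump-ring mandrel on the hole gauge

TASK

Find the size of the unmarked mandrel that stands in the red-ringed place of the wooden stand: try it in the hole gauge, first through the largest hole and then in smaller ones until a hole refuses it, feeling for each hole with light pressure and never forcing it. Then lower it, without letting it drop, into the smallest hole that it goes through and leave it standing there with its end on the gauge's base. Leave the other two mandrels in their places and everything else on the bench where it is.

Things in the scene. Friction and masses are not known exactly. Their poses are not given: they have to be found in the camera images.
- mandrel_a: jump-ring mandrel in the stand. Origin on its axis at the collar's underside, z up. Brass grip 18 mm in diameter, 4 to 49 mm above the origin; steel collar 26 mm in diameter, 4 mm thick; below it a steel shank 56 mm long, ending in a 3 mm bevel of 45 degrees and a shallow point 0.8 mm high. 0.1 to 0.2 kg. Shank diameter 9, 12 or 15 mm, one mandrel each; which is which is not told
- mandrel_b: second mandrel, alike but for the shank; the three change places from one start to the next, so find the one to be sized by where it stands
- mandrel_c: third mandrel, alike but for the shank; the three change places from one start to the next, so find the one to be sized by where it stands
- mandrel_a_tip (a point): point at the lower end of mandrel_a's shank, 56 mm below its origin
- mandrel_b_tip (a point): point at the lower end of mandrel_b's shank, 56 mm below its origin
- mandrel_c_tip (a point): point at the lower end of mandrel_c's shank, 56 mm below its origin
- gauge: hole gauge, fixed: bright steel plate 50 x 200 x 8 mm over a dark wooden base 64 x 214 mm; upper face 62 mm above the bench, 52 mm above the base. Four holes along its y axis, 42 mm apart, largest at +y; one (largest) to four dots mark them. Origin under the base's centre. A push of 3 to 6 N is enough to feel a refusal; over 40 N between mandrel and gauge is forcing
- hole1 (a point): mouth centre of the gauge's largest hole, 16 mm in diameter, on the plate's upper face, z up; straight through the 8 mm plate. Takes a shank 1 mm thinner; one 2 mm thicker sticks on its bevel 2.5 to 3 mm deep; a shank 4 mm or more thinner falls over to the rim
- hole2 (a point): mouth centre of the gauge's second hole, 13 mm in diameter, on the plate's upper face, z up; straight through the 8 mm plate. Takes a shank 1 mm thinner; one 2 mm thicker sticks on its bevel 2.5 to 3 mm deep; a shank 4 mm or more thinner falls over to the rim
- hole3 (a point): mouth centre of the gauge's third hole, 10 mm in diameter, on the plate's upper face, z up; straight through the 8 mm plate. Takes a shank 1 mm thinner; one 2 mm thicker sticks on its bevel 2.5 to 3 mm deep; a shank 4 mm or more thinner falls over to the rim
- hole4 (a point): mouth centre of the gauge's smallest hole, 7 mm in diameter, on the plate's upper face, z up; straight through the 8 mm plate. Takes a shank 1 mm thinner; one 2 mm thicker sticks on its bevel 2.5 to 3 mm deep; a shank 4 mm or more thinner falls over to the rim
- stand: light wooden block 56 x 156 x 66 mm, fixed on the bench, with three sockets 18 mm in diameter and 60 mm deep in a row along its y axis, 50 mm apart, +y end ringed in red; each holds a mandrel hanging by its collar on the top face. Origin under its centre, z up
- red_place (a point): centre of the mouth of a socket on the stand's top, z up: the red-ringed one at the stand's +y end, where the mandrel to be sized stands at the start
- place2 (a point): centre of the mouth of a socket on the stand's top, z up: the middle one, where another mandrel stands and stays
- place3 (a point): centre of the mouth of a socket on the stand's top, z up: the one at the -y end, where the third mandrel stands and stays
- yellow_pot: yellow pot, 47 mm across, 24 mm high, bystander; origin under its centre
- pliers: flat pliers with red handles, 48 x 136 x 11 mm, lying, bystander; origin under the centre
- flux_bottle: brown glass bottle with black cap, 48 mm across, 94 mm high, bystander; origin under its centre

How it is judged:
By the outcome, as a careful person would: the job done as asked, in the order asked, and still so for the second after the job is handed in, with the robot touching nothing.
It also fails if it takes over 72 s, if anything falls off the work surface, if the arm or the gripper's body presses on something with over 40 N, if the wrist force passes 120 N, or if a joint passes its speed limit or range.

ROBOT

A 6-joint arm with a two-finger parallel gripper is mounted at the origin on a cart in front of the work surface, level with it; the furniture and walls round the work are solid. World frame = base frame: x ahead of the robot, y to its left, z up, the work surface at z = 0. Lengths are in m, angles in rad, forces in N, time in s.
With the tool pointing down it reaches from about 0.275 to 0.725 m from the base axis. Payload 15.9 kg.
Tool frame: the origin (TCP) lies at the very end of the fingers, on their centre line; the grasp point (between the pads) lies 19 mm behind it; z points along the fingers, y is the line along which they close (so a half turn about z gives the same grasp; the last joint's range is limited). The gripper opens to 85 mm and grips with 20 to 120 N. Pads are 22 mm wide; open, the fingers measure 114 mm over their backs; the gripper's body (76 mm by 85 mm) begins 54 mm behind the grasp point. The pads swing forward as they close: fully open they stand 13 mm farther back than shut.
Start: joints at [1.106, 0.213, -0.034, 1.323, 0, 1.571], TCP at [0.224, 0.447, 0.231] pointing down, gripper open.
Joint ranges: [-2.98, 2.98], [-0.74, 1.72], [-1.14, 1.35], [-2.1, 2.04], [-1.57, 1.44], [-3.14, 3.14]. Speed limits (rad/s): [1.89, 1.89, 2.39, 2.57, 3.14, 3.14].

INTERFACE

Orientations are given as a unit quaternion [x, y, z, w].
In Python, from station import status, camera, camera_info, job gives the robot as it stands. The module is installed in compiled form; this text tells all that it offers.
- The arm moves only by the tool step_arm, never from a script. Its argument "deltas" is text: rows parted by semicolons, each of 4 numbers parted by spaces: the shift along the tool's x, y, z in mm, then the turn about the tool's z in degrees. In form: x y z yaw; .... A call has 1 to 5 rows; each row is the pose to reach, as a shift and turn from the pose commanded when the call began, along the tool's axes at that moment; what a row does not reach only later rows make up. A row lasts 1/10 s, in which the tool goes at most 50 mm and 8.59 degrees, less where a joint would pass 70% of its speed; a pose out of reach is approached as far as the arm can. A call with a gripper value outside its range is refused whole. "claw" is the finger opening in mm, from 0 to 85.4, set as the call begins (left out, the last holds). The fingers move at their own pace and stop on an object; "grip_force" is the grip in N (left out, the last holds). Time passes only in rows, so rows that repeat a pose let the fingers close. It gives the time, the measured TCP pose, the force, the opening and the grip force at its end, in the units of the state.
- status.get_state(): the state, without advancing time (a new reading comes with each control period).
- camera(name): name is "scene" or "top" or "wrist"; returns (picture, depth): 420x560x3 uint8, red, green, blue; 420x560 float32, m along the optical axis (not along the pixel's ray), 0 where there is no reading.
- camera_info(name): a dict with "vertical_fov" (degrees; the focal length in pixels is half the picture's height over the tangent of half this angle, whatever the lens; pixels are square), "cx", "cy" (the principal point, pixels), "camera_from_world" (4x4, takes a point from world to camera coordinates). Camera axes: x right, y down, z forward; pixel columns grow to the right and rows downward; lengths in m; the calibration is good to about 2 mm. A picture is of the moment at which its call begins: read the wrist's pose just before it. camera_info takes no time and is no camera call; for the wrist camera it gives the pose at the moment of the call.
- job.hand_in(): hands the job in; it is judged then, once.
The state is a dict: "time": time; "q": joint angles; "dq": joint speeds; "effort": joint torques, N m; "position": TCP position; "orientation": TCP orientation; "force": force on the tool from outside, world axes, zero at the start; "ft_torque": the same for the moment, N m; "width": finger opening in m; "grip_force": force on a finger pad.
Only numpy, scipy, OpenCV 4.12 (cv2) and the standard library are available. Lean on these libraries where they do the work, as an engineer would, in place of code of your own. Each camera call takes 0.05 s, during which the arm holds its last target. There are 200 camera calls.

## Working session

There is one attempt and no reset: what is moved stays moved. The work goes in short steps, Python scripts to look and compute and a tool call to move; the robot and the scene stay as the last step left them, time stands still between calls to the robot, and variables do not carry over. Pictures are saved under pics/ and viewed, at most 10 in all, crops included, and the job is handed in when it is done.

Besides the shell and the picture viewer there is one more tool, called by a JSON object that holds its "fn" and its "kwargs". step_arm: Moves the arm, as the interface text tells. Its arguments: {"type":"object","properties":{"deltas":{"type":"string"},"claw":{"type":"number"},"grip_force":{"type":"number"}},"required":["deltas"]}

```bash
mkdir -p pics
cat > h.py <<'E'
import numpy as np, cv2
from station import status, camera, camera_info, job
def grab(n):
    i=camera_info(n); p,d=camera(n); return i,p,d
def world(i,d,u,v,z=None):
    f=210/np.tan(np.radians(i["vertical_fov"])/2)
    T=np.linalg.inv(i["camera_from_world"]); u=np.asarray(u,float);v=np.asarray(v,float)
    r=np.stack([(u-i["cx"])/f,(v-i["cy"])/f,np.ones_like(u)],-1)
    if z is None:
        c=r*d[...,None]; return c@T[:3,:3].T+T[:3,3]
    rw=r@T[:3,:3].T; t=(z-T[2,3])/rw[...,2]; return T[:3,3]+rw*t[...,None]
E
python3 - <<'E'
from h import *
s=status.get_state(); print({k:np.round(v,4) for k,v in s.items()})
for n in ("top","scene"):
    i,p,d=grab(n); cv2.imwrite(f"pics/{n}0.png",p[...,::-1]); np.savez(f"{n}0.npz",p=p,d=d)
    print(n,i["vertical_fov"],i["cx"],i["cy"],np.round(np.linalg.inv(i["camera_from_world"]),3).tolist())
E
```

```text
{'time': np.float64(0.0), 'q': array([ 1.106 ,  0.2134, -0.0351,  1.3235,  0.    ,  1.5708]), 'dq': array([ 0.0016,  0.0008,  0.0004,  0.0007, -0.0023, -0.0002]), 'effort': array([ 8.00000e-04, -6.86158e+01,  4.87120e+01,  1.73000e-02,
        1.00000e-04,  0.00000e+00]), 'position': array([0.224 , 0.4467, 0.2308]), 'orientation': array([ 2.303e-01,  9.731e-01, -5.000e-04, -1.000e-04]), 'force': array([-0.4439, -0.1548,  0.5896]), 'ft_torque': array([ 0.0196, -0.0487,  0.046 ]), 'grip_force': np.float64(0.0), 'width': np.float64(0.0853)}
top 52.310654422306605 274.0844595586589 203.58263584526938 [[0.001, -0.998, 0.06, 0.461], [-1.0, 0.0, 0.021, -0.111], [-0.021, -0.06, -0.998, 1.249], [0.0, 0.0, 0.0, 1.0]]
scene 55.27077194640417 281.9864343415196 212.2216710156003 [[0.497, -0.489, 0.717, -0.289], [-0.868, -0.282, 0.409, -0.586], [0.002, -0.825, -0.564, 0.75], [0.0, 0.0, 0.0, 1.0]]
```

View pics/top0.png

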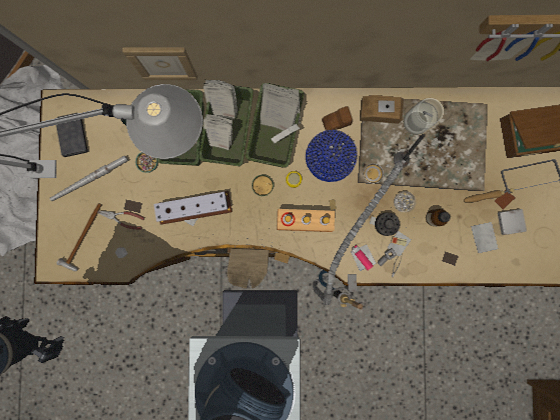

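View pics/scene0.png

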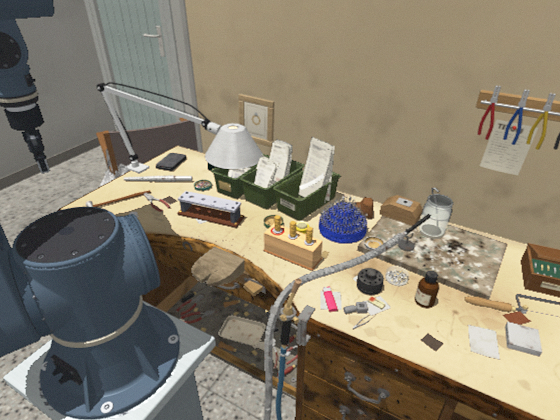

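The top view shows the gauge plate around (193,206) and the stand around (306,218), with the red ring on its left at (288,218). The lamp head (165,120) and the trays are behind the gauge. I'll measure both from depth and zoom in.

Run:
```python
from h import *
z=np.load("top0.npz");p,d=z["p"],z["d"];i=camera_info("top")
V,U=np.mgrid[0:420,0:560]; W=world(i,d,U,V)
a=cv2.resize(p[175:240,145:345],(800,260),interpolation=cv2.INTER_CUBIC)
s=np.load("scene0.npz"); b=cv2.resize(s["p"][180:270,165:335],(800,424),interpolation=cv2.INTER_CUBIC)
cv2.imwrite("pics/zoom.png",cv2.resize(np.vstack([a,b]),(700,598))[...,::-1])
def box(m,nm):
    P=W[m][:, :2].astype(np.float32); r=cv2.minAreaRect(P); print(nm,m.sum(),np.round(r[0],4),np.round(r[1],4),r[2], np.round(np.median(W[m],0),4))
sub=(U>145)&(U<240)&(V>180)&(V<230)
m=sub&(abs(W[...,2]-.062)<.004); box(m,"plate z62")
for zz in (.01,):
    box(sub&(abs(W[...,2]-zz)<.004)&(p.sum(-1)<330),"base")
sub=(U>270)&(U<342)&(V>195)&(V<238)
box(sub&(abs(W[...,2]-.066)<.005),"stand top")
m=sub&(W[...,2]>.105)
n,l,st,c=cv2.connectedComponentsWithStats(m.astype(np.uint8))
for k in range(1,n): print(st[k],c[k],np.round(np.median(W[l==k],0),4))
# obstacles heights
for (u,v) in [(165,120),(263,184),(294,179),(330,155),(218,130),(277,120),(345,250),(130,210),(115,215)]:
    print((u,v),np.round(W[v,u],3))
hm=W[...,2]
# high stuff within work area
m=(W[...,0]>.2)&(W[...,0]<.6)&(abs(W[...,1])<.5)&(hm>.1)
n,l,st,c=cv2.connectedComponentsWithStats(m.astype(np.uint8))
for k in range(1,n):
    if st[k,4]>15: print(st[k],np.round(W[l==k].min(0),3),np.round(W[l==k].max(0),3))
```

```text
plate z62 1077 [0.525  0.1483] [0.05   0.2009] 9.931971549987793 [0.5256 0.1465 0.0627]
base 330 [0.5276 0.1467] [0.0686 0.2177] 9.862611770629883 [0.5108 0.1279 0.0106]
stand top 934 [ 0.4884 -0.1738] [0.1556 0.0561] 87.93663024902344 [ 0.4893 -0.1724  0.0672]
[295 196   1   1   1] [295. 196.] [ 0.4614 -0.1108  1.2486]
[272 210   1   1   1] [272. 210.] [ 0.4614 -0.1108  1.2486]
[309 211   1   1   1] [309. 211.] [ 0.4614 -0.1108  1.2486]
[328 213   1   1   1] [328. 213.] [ 0.4614 -0.1108  1.2486]
[285 215   7   7  35] [288.         218.17142857] [ 0.4909 -0.1236  0.1166]
[304 216   7   7  38] [306.92105263 219.05263158] [ 0.4882 -0.1737  0.1161]
[322 216   1   1   1] [322. 216.] [ 0.4614 -0.1108  1.2486]
[323 217   7   7  39] [326.12820513 219.87179487] [ 0.4857 -0.224   0.1166]
[273 223   1   1   1] [273. 223.] [ 0.4614 -0.1108  1.2486]
[328 233   1   1   1] [328. 233.] [ 0.4614 -0.1108  1.2486]
[327 235   1   2   2] [327.  235.5] [ 0.4614 -0.1108  1.2486]
[280 237   1   1   1] [280. 237.] [ 0.4614 -0.1108  1.2486]
(165, 120) [0.731 0.182 0.21 ]
(263, 184) [ 0.593 -0.052  0.006]
(294, 179) [ 0.605 -0.142  0.027]
(330, 155) [ 0.665 -0.239  0.082]
(218, 130) [0.734 0.069 0.086]
(277, 120) [ 0.768 -0.094  0.06 ]
(345, 250) [ 0.403 -0.285  0.037]
(130, 210) [0.517 0.338 0.006]
(115, 215) [0.502 0.383 0.002]
[285 215   7   7  36] [ 0.483 -0.132  0.1  ] [ 0.499 -0.116  0.122]
[304 216   7   7  39] [ 0.48  -0.182  0.102] [ 0.496 -0.166  0.12 ]
[323 217   7   7  40] [ 0.461 -0.232  0.104] [ 0.494 -0.111  1.249]
[351 300  12   9  65] [ 0.262 -0.311  0.1  ] [ 0.275 -0.289  0.153]
[   0  317   65   54 1754] [ 0.2   -0.111  0.244] [0.461 0.5   1.249]
```

View pics/zoom.png

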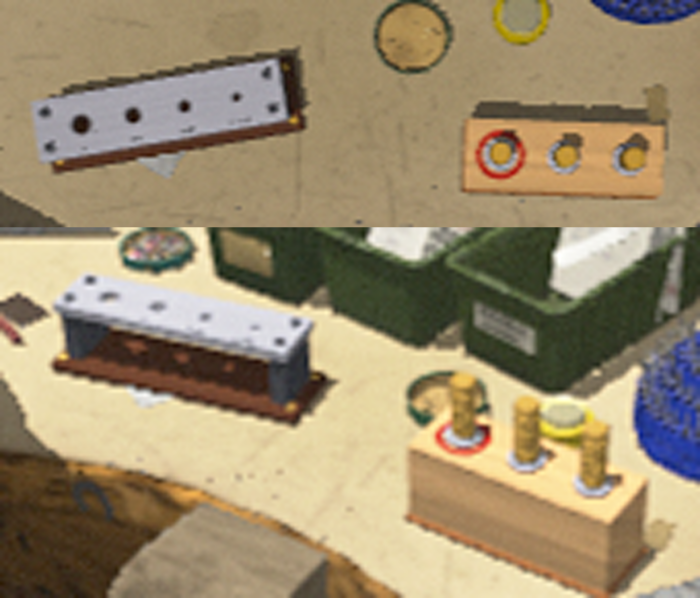

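The zoomed view shows hole 1 at the gauge's left (+y) end and the holes shrinking to the right. The red-ringed mandrel is at (500,155) in that crop. The sizes and heights match what was given: plate 50x201 mm at z 62, stand 56x156 mm at z 66, handle tops at z 116. I'll move over the gauge for a wrist view.

```bash
cat >> h.py <<'E'
def plan(x,y,z,psi=None,p0=None,psi0=None):
    """tool-frame shift (mm) and turn (deg) to world TCP x,y,z with closing line at psi deg"""
    from scipy.spatial.transform import Rotation as R
    s=status.get_state(); M=R.from_quat(s["orientation"]).as_matrix()
    d=M.T@(np.array([x,y,z])-s["position"])*1000
    a=np.degrees(np.arctan2(M[1,1],M[0,1])); t=0 if psi is None else ((a-psi+90)%180)-90
    print("plan",np.round(d,1),round(t,2),"psi now",round(a,2),"tilt",np.round(M[:,2],4))
E
python3 - <<'E'
from h import *
plan(.42,.15,.27,-2.5)
s=status.get_state();i=camera_info("wrist");T=np.linalg.inv(i["camera_from_world"])
from scipy.spatial.transform import Rotation as R
M=R.from_quat(s["orientation"]).as_matrix()
print(np.round(M.T@(T[:3,3]-s["position"]),4),np.round(M.T@T[:3,:3],3).tolist(),i["vertical_fov"],i["cx"],i["cy"])
E
```

```text
plan [-308.2 -177.4  -38.9] 65.87 psi now 63.37 tilt [-4.e-04 -9.e-04 -1.e+00]
[ 0.0798 -0.0004 -0.1427] [[0.001, -0.952, -0.306], [1.0, 0.001, 0.001], [-0.001, -0.306, 0.952]] 63.69371474526525 279.96218235125525 210.09483145655852
```

{"fn": "step_arm", "kwargs": {"deltas": "-38 -22 -5 8; -76 -44 -10 16; -114 -66 -15 24; -152 -88 -20 32; -190 -110 -25 40"}}

```text
time: 0.6
position: [0.3451, 0.2618, 0.2564]
orientation: [0.551, 0.834, -0.0, -0.0]
force: [1.0, 0.4, 0.5]
width: 0.0856
grip_force: 0.0
```

```bash
python3 -c "
from h import *
plan(.48,.18,.27,-2.5)"
```

```text
plan [-128.1   92.1  -13.6] 25.56 psi now 23.06 tilt [-2.e-04 -2.e-04 -1.e+00]
```

{"fn": "step_arm", "kwargs": {"deltas": "-32 23 -4 6.4; -64 46 -8 12.8; -96 69 -11 19; -128 92 -14 25.6; -128 92 -14 25.6"}}

```text
time: 1.1
position: [0.4827, 0.1801, 0.2696]
orientation: [0.723, 0.69, -0.0, 0.0]
force: [0.2, -0.2, 0.4]
width: 0.0856
grip_force: 0.0
```

Run:
```python
from h import *
i,p,d=grab("wrist"); cv2.imwrite("pics/w1.png",p[...,::-1]); np.savez("w1.npz",p=p,d=d,i=np.array([i],object))
print(status.get_state()["position"],status.get_state()["time"])
```

```text
[0.48105398 0.18120837 0.26956549] 1.15
```

View pics/w1.png

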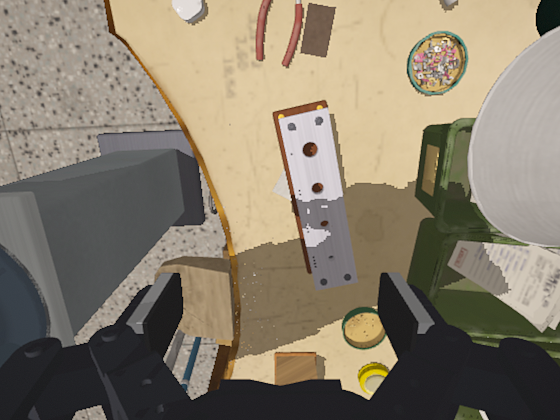

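The wrist view shows the four holes at about (311,150), (318,188), (324,223) and (331,257), with one to four dots beside them. So hole 1 is the +y end, as expected.

```bash
cat > holes.py <<'E'
from h import *
def holes(p,d,i,guess,rad=11):
    hsv=cv2.cvtColor(p,cv2.COLOR_RGB2HSV); out=[]
    g=p.astype(float).min(-1)
    for u,v in guess:
        V,U=np.mgrid[v-rad:v+rad+1,u-rad:u+rad+1]; w=g[v-rad:v+rad+1,u-rad:u+rad+1]
        t=(np.percentile(w,75)+w.min())/2; m=(w<t).astype(np.uint8)
        n,l,st,c=cv2.connectedComponentsWithStats(m); k=1+np.argmin([np.hypot(*(c[q]-rad))-0.05*st[q,4] for q in range(1,n)])
        cu,cv_=c[k]+np.array([u-rad,v-rad]); P=world(i,None,cu,cv_,.062)
        q=world(i,d[V,U],U,V); 
        print((u,v),"c",np.round([cu,cv_],1),st[k],"area",st[k,4],np.round(P,4),"plate z",np.round(np.median(q[...,2][m==0]),4)); out.append(P)
    return np.array(out)
E
python3 - <<'E'
from holes import *
z=np.load("w1.npz",allow_pickle=True);i=z["i"][0];p,d=z["p"],z["d"]
H=holes(p,d,i,[(311,150),(318,188),(324,223),(331,257)])
print(np.linalg.norm(np.diff(H,axis=0),axis=1),[np.degrees(np.arctan2(-(H[k]-H[k+1])[0],(H[k]-H[k+1])[1])) for k in range(3)])
V,U=np.mgrid[0:420,0:560]; W=world(i,d,U,V)
m=(U>270)&(U<365)&(V>90)&(V<300)&(abs(W[...,2]-.062)<.004)
print(cv2.minAreaRect(W[m][:,:2].astype(np.float32)),np.median(W[m][:,2]))
plan(.491,-.090,.24,-2.5)
E
```

```text
(311, 150) c [309.5 149.1] [  3   3  14  15 163] area 163 [0.5132 0.2107 0.062 ] plate z 0.0621
(318, 188) c [317.  187.5] [ 5  6 11 10 91] area 91 [0.5204 0.1697 0.062 ] plate z 0.0622
(324, 223) c [323.9 223. ] [ 8  9  7  5 30] area 30 [0.5275 0.1292 0.062 ] plate z 0.0622
(331, 257) c [330.7 256.6] [ 9 10  4  2  7] area 7 [0.5351 0.0881 0.062 ] plate z 0.0622
[0.04164474 0.04110435 0.04175249] [np.float64(9.99261730910453), np.float64(9.940083736310754), np.float64(10.379675752176041)]
((0.5239183902740479, 0.1477290838956833), (0.050064247101545334, 0.20062987506389618), 9.956480026245117) 0.06223401301359838
plan [-270.5   21.4   29.7] 0.09 psi now -2.41 tilt [-1.e-03 -5.e-04 -1.e+00]
```

{"fn": "step_arm", "kwargs": {"deltas": "-48 5 6; -96 10 12; -144 14 18; -192 18 24; -240 21 30"}}

```text
$.deltas[0]: bad value
```

{"fn": "step_arm", "kwargs": {"deltas": "-30 0 0; -30 0 0; -30 0 0"}}

```text
$.deltas[0]: bad value
```

Run:
```python
from h import *
print(status.get_state()["position"],status.get_state()["time"])
i,p,d=grab("wrist"); cv2.imwrite("pics/w2.png",p[...,::-1]); np.savez("w2.npz",p=p,d=d,i=np.array([i],object))
V,U=np.mgrid[0:420,0:560]; W=world(i,d,U,V)
m=(abs(W[...,0]-.491)<.06)&(abs(W[...,1]+.17)<.12)
t=m&(abs(W[...,2]-.066)<.004); print(cv2.minAreaRect(W[t][:,:2].astype(np.float32)),np.median(W[t],0))
t=m&(abs(W[...,2]-.115)<.006)
n,l,st,c=cv2.connectedComponentsWithStats(t.astype(np.uint8))
for k in range(1,n):
    if st[k,4]>30: print(st[k],c[k],np.round(W[l==k].mean(0),4),np.round((W[l==k].min(0)+W[l==k].max(0))/2,4),np.ptp(W[l==k],axis=0))
```

```text
[0.48105398 0.18120837 0.26956549] 1.15
((0.0, 0.0), (0.0, 0.0), 0.0) [nan nan nan]
  return _methods._mean(a, axis=axis, dtype=dtype,
  ret = um.true_divide(
```

View pics/w2.png

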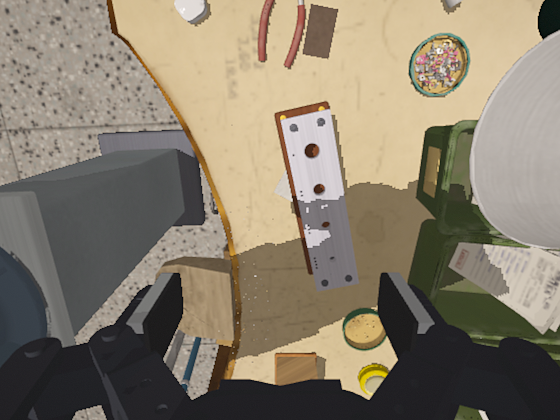

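Both moves were refused because each row needs all four numbers, so the picture repeats the gauge view. The arm has settled now, and the holes appear 1-2 px right of before. I'll re-measure them from this view and resend the move.

{"fn": "step_arm", "kwargs": {"deltas": "-48 5 6 0; -96 10 12 0; -144 14 18 0; -192 18 24 0; -240 21 30 0"}}

```text
time: 1.7
position: [0.4907, -0.0589, 0.2402]
orientation: [0.72, 0.694, 0.0, 0.0]
force: [0.5, 0.2, -0.6]
width: 0.0852
grip_force: 0.0
```

{"fn": "step_arm", "kwargs": {"deltas": "-30 0 0 0; -30 0 0 0; -30 0 0 0; -30 0 0 0"}}

```text
time: 2.1
position: [0.4902, -0.0869, 0.2404]
orientation: [0.72, 0.694, 0.0, -0.0]
force: [-0.6, -0.3, -0.0]
width: 0.0857
grip_force: 0.0
```

Run:
```python
from holes import *
z=np.load("w2.npz",allow_pickle=True);i=z["i"][0];p,d=z["p"],z["d"]
holes(p,d,i,[(312,150),(319,188),(325,223),(332,258)])
V,U=np.mgrid[0:420,0:560]; W=world(i,d,U,V)
m=(U>270)&(U<365)&(V>90)&(V<300)&(abs(W[...,2]-.062)<.004)
print(cv2.minAreaRect(W[m][:,:2].astype(np.float32)))
print(status.get_state()["position"],status.get_state()["time"])
i,p,d=grab("wrist"); cv2.imwrite("pics/w3.png",p[...,::-1]); np.savez("w3.npz",p=p,d=d,i=np.array([i],object))
W=world(i,d,U,V)
m=(abs(W[...,0]-.491)<.06)&(abs(W[...,1]+.17)<.12)
t=m&(abs(W[...,2]-.066)<.004); print(cv2.minAreaRect(W[t][:,:2].astype(np.float32)),np.median(W[t],0))
t=m&(abs(W[...,2]-.115)<.006)
n,l,st,c=cv2.connectedComponentsWithStats(t.astype(np.uint8))
for k in range(1,n):
    if st[k,4]>30: print(st[k],c[k],np.round(W[l==k].mean(0),4),np.round((W[l==k].min(0)+W[l==k].max(0))/2,4),np.ptp(W[l==k],axis=0))
plan(.491,-.1236,.11,-2.5)
```

```text
(312, 150) c [311.4 150.3] [  4   5  14  14 161] area 161 [0.5132 0.2107 0.062 ] plate z 0.0622
(319, 188) c [318.6 188.7] [ 6  7 11 10 84] area 84 [0.5204 0.1697 0.062 ] plate z 0.0622
(325, 223) c [325.4 224. ] [ 8 10  8  5 31] area 31 [0.5276 0.1293 0.062 ] plate z 0.0621
(332, 258) c [331.7 257.6] [ 9 10  4  2  7] area 7 [0.5348 0.0883 0.062 ] plate z 0.0621
((0.5239855647087097, 0.1475445181131363), (0.050240498036146164, 0.20092225074768066), 9.925457954406738)
[ 0.49018532 -0.08685653  0.24043541] 2.1
((0.4871572256088257, -0.1746523380279541), (0.15751636028289795, 0.056089937686920166), 88.01030731201172) [ 0.48843436 -0.16050256  0.06624582]
[272 232  21  20 327] [281.91437309 241.73088685] [ 0.4893 -0.1229  0.1147] [ 0.4893 -0.1235  0.1132] [0.01729608 0.01714332 0.00770867]
[272 283  20  19 287] [281.31707317 292.4738676 ] [ 0.4871 -0.1726  0.1145] [ 0.4871 -0.1734  0.1131] [0.01731337 0.01658887 0.00782445]
[273 330  18  19 259] [281.42857143 339.11583012] [ 0.4854 -0.2231  0.1144] [ 0.4855 -0.2245  0.113 ] [0.0164355  0.0169957  0.00729445]
plan [-36.8   2.1 130.4] 0.39 psi now -2.11 tilt [ 1.e-04  2.e-04 -1.e+00]
```

View pics/w3.png

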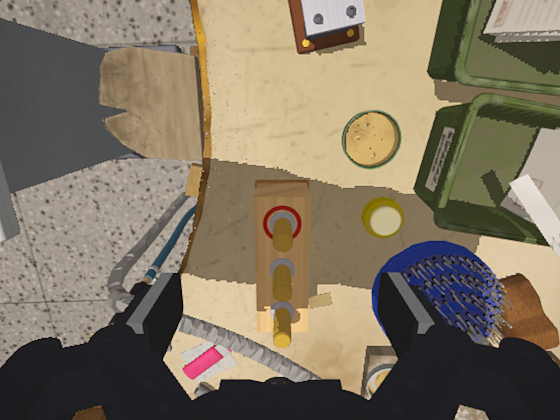

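The wrist view shows the red-ringed mandrel at (282,222), clear of the others, and the two neighbours line up below it. Its measured axis is (0.4893,-0.1237) with the top at z 0.115, as expected. I'll descend and grip with the pads on the brass, with the fingertips above the collar top (z 70 mm).

{"fn": "step_arm", "kwargs": {"deltas": "-37 0.5 20 0; -37 0.5 60 0; -37 0.5 100 0; -37 0.5 135 0; -37 0.5 150 0", "claw": 50, "grip_force": 40}}

```text
time: 2.65
position: [0.4878, -0.1236, 0.0874]
orientation: [0.72, 0.694, -0.001, -0.002]
force: [0.2, -0.2, 1.3]
width: 0.0497
grip_force: 0.0
```

{"fn": "step_arm", "kwargs": {"deltas": "0 0 5 0; 0 0 10 0; 0 0 10 0"}}

```text
time: 2.95
position: [0.4898, -0.1248, 0.0807]
orientation: [0.72, 0.693, 0.0, 0.0]
force: [0.1, -0.4, 0.3]
width: 0.0499
grip_force: 0.0
```

```bash
python3 -c "
from h import *
plan(.4893,-.1237,.080)
s=status.get_state();print(s['force'],s['width'],s['time'])"
```

```text
plan [ 1.1 -0.6  0.7] 0 psi now -2.18 tilt [ 7.e-04 -1.e-04 -1.e+00]
[ 0.14047362 -0.42292211  0.31583865] 0.049884530737983435 2.95
```

{"fn": "step_arm", "kwargs": {"deltas": "1 -0.5 0 0; 1 -0.5 0 0; 1 -0.5 0 0; 1 -0.5 0 0; 1 -0.5 0 0", "claw": 10, "grip_force": 60}}

```text
time: 3.45
position: [0.4895, -0.1242, 0.0811]
orientation: [0.721, 0.693, 0.0, 0.0]
force: [-1.6, 1.2, 7.3]
width: 0.0165
grip_force: 58.3
```

{"fn": "step_arm", "kwargs": {"deltas": "0 0 0 0; 0 0 0 0; 0 0 -5 0; 0 0 -10 0; 0 0 -10 0"}}

```text
time: 3.95
position: [0.4894, -0.1243, 0.0912]
orientation: [0.721, 0.693, 0.0, 0.001]
force: [0.7, 0.8, -1.8]
width: 0.0166
grip_force: 58.5
```

Gripped: the load reads about 1.8 N, right for the mandrel's weight. I'll lift it clear, move toward the gauge and look again.

{"fn": "step_arm", "kwargs": {"deltas": "0 0 -40 0; 0 0 -85 0; 20 2 -109 0; 60 6 -109 0; 105 10 -109 0"}}

```text
time: 4.45
position: [0.5036, -0.0192, 0.2003]
orientation: [0.722, 0.692, 0.001, 0.001]
force: [1.2, -0.8, -1.9]
width: 0.0164
grip_force: 58.9
```

{"fn": "step_arm", "kwargs": {"deltas": "45 4 0 0; 90 8 0 0; 120 11 0 0; 120 11 0 0; 120 11 0 0"}}

```text
time: 4.95
position: [0.5185, 0.1002, 0.1991]
orientation: [0.72, 0.694, -0.0, -0.0]
force: [-0.1, 0.0, -1.1]
width: 0.0168
grip_force: 58.9
```

Run:
```python
from h import *
s=status.get_state();print(s["position"],s["force"],s["time"]);plan(.513,.21,.16)
i,p,d=grab("wrist"); cv2.imwrite("pics/w4.png",p[...,::-1]); np.savez("w4.npz",p=p,d=d,i=np.array([i],object),pos=s["position"],q=s["orientation"])
V,U=np.mgrid[0:420,0:560]; W=world(i,d,U,V)
m=(abs(W[...,0]-.524)<.08)&(abs(W[...,1]-.148)<.13)&(abs(W[...,2]-.062)<.004)
print(cv2.minAreaRect(W[m][:,:2].astype(np.float32)))
```

```text
[0.51853067 0.10021286 0.19912099] [-0.05858638  0.04040877 -1.12380518] 4.95
plan [109.5  -9.6  39.1] 0 psi now -2.15 tilt [-4.e-04 -3.e-04 -1.e+00]
((0.5238109827041626, 0.1479460448026657), (0.05010875314474106, 0.2007378339767456), 9.951278686523438)
```

View pics/w4.png

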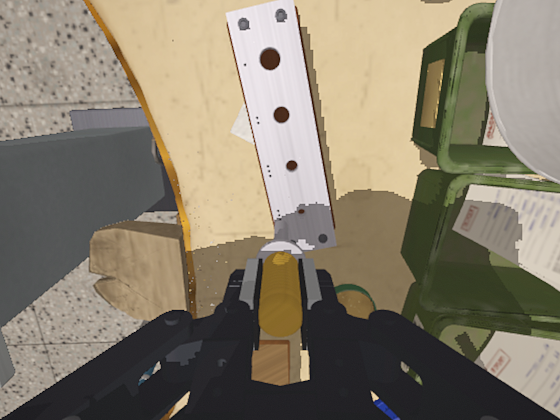

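The view shows holes at (270,59), (281,114), (292,166) and (302,211). The gripped mandrel's handle is at (280,290) and its collar arc at (283,245). I'll measure both from this same picture, so the camera bias cancels.

Run:
```python
from holes import *
from scipy.spatial.transform import Rotation as R
from scipy.optimize import least_squares
z=np.load("w4.npz",allow_pickle=True);i=z["i"][0];p,d=z["p"],z["d"]
holes(p,d,i,[(270,59),(281,114),(292,166)],14); holes(p,d,i,[(302,211)],6)
V,U=np.mgrid[0:420,0:560]; W=world(i,d,U,V)
M=R.from_quat(z["q"]).as_matrix(); L=(W-z["pos"])@M*1000   # tool frame mm
hsv=cv2.cvtColor(p,cv2.COLOR_RGB2HSV)
m=(hsv[...,1]>150)&(U>255)&(U<306)&(V>255)&(V<340)&(abs(L[...,1])<12)&(L[...,2]<0)&(L[...,2]>-60)
P=L[m];print("handle",m.sum(),P.min(0).round(1),P.max(0).round(1))
top=P[:,2]<np.percentile(P[:,2],3)+1.5;print("top z",np.median(P[top,2]),P[top].min(0),P[top].max(0))
s=P[~top&(P[:,2]>P[:,2].min()+4)]
f=lambda a:np.hypot(s[:,0]-a[0]-a[2]*(s[:,2]+20),s[:,1]-a[1]-a[3]*(s[:,2]+20))-9
r=least_squares(f,[0,0,0,0],loss="soft_l1");print("axis x,y,slopes",r.x.round(3),np.std(f(r.x)))
c=(abs(L[...,1])<14)&(abs(L[...,0])<20)&(abs(L[...,2]-11)<3)
print("collar",c.sum(),L[c].min(0).round(1),L[c].max(0).round(1),np.median(L[c],0))
```

```text
(270, 59) c [269.5  58.5] [  4   3  20  22 347] area 347 [0.5132 0.2103 0.062 ] plate z 0.0621
(281, 114) c [281.  114.4] [  7   7  15  16 195] area 195 [0.5206 0.1691 0.062 ] plate z 0.0622
(292, 166) c [291.3 165.3] [ 8  9 11 10 86] area 86 [0.5277 0.1279 0.062 ] plate z 0.0622
(302, 211) c [300.6 211.2] [ 2  4  6  5 20] area 20 [0.5348 0.0875 0.062 ] plate z 0.062
handle 2850 [ -7.5  -9.7 -35.6] [ 9.9  6.7 -0.1]
top z -33.97646061086055 [ -7.48265814  -9.62763433 -35.59737305] [  9.25273672   6.64772122 -33.22418893]
axis x,y,slopes [-0.138 -1.477  0.011  0.006] 0.34312606977687016
collar 605 [ -0.9 -13.4   8. ] [13.4 10.8 13.9] [ 8.74451853 -1.33486558 11.12050292]
```

The camera sees the gripped axis at tool y about -1.3 mm. That is the camera's bias in x, and the top camera independently shows the same offset. Corrected holes:

| Hole | x (m) | y (m) |
|---|---|---|
| 1 | 0.5144 | 0.2102 |
| 2 | 0.5217 | 0.1690 |
| 3 | 0.5289 | 0.1276 |
| 4 | 0.5361 | 0.0862 |

The tip is about 71 mm below the TCP. Next I go above hole 1.

{"fn": "step_arm", "kwargs": {"deltas": "40 -3 20 0; 80 -6 39 0; 109.7 -8.2 45 0; 109.7 -8.2 52 0; 109.7 -8.2 56 0"}}

```text
time: 5.5
position: [0.5147, 0.209, 0.1427]
orientation: [0.721, 0.693, -0.0, 0.0]
force: [-0.0, -0.8, -1.3]
width: 0.0162
grip_force: 58.9
```

{"fn": "step_arm", "kwargs": {"deltas": "0 0 0 0; 0 0 0 0; 0 0 0 0"}}

```text
time: 5.8
position: [0.5152, 0.209, 0.1439]
orientation: [0.721, 0.693, 0.0, 0.0]
force: [0.5, 0.3, -1.7]
width: 0.0163
grip_force: 58.9
```

```bash
python3 -c "
from h import *
plan(.5144,.2102,.139)
s=status.get_state();print(s['position'],s['force'],s['width'],s['time'])"
```

```text
plan [ 1.2 -0.8  4.9] 0 psi now -2.31 tilt [ 8.e-04  2.e-04 -1.e+00]
[0.51516816 0.2089998  0.14386137] [ 0.49237043  0.32182151 -1.69042908] 0.016347780321979897 5.8
```

{"fn": "step_arm", "kwargs": {"deltas": "1 -0.5 3 0; 1 -0.5 6 0; 1 -0.5 8 0; 1 -0.5 9 0; 1 -0.5 10 0"}}

```text
time: 6.3
position: [0.5143, 0.2108, 0.1332]
orientation: [0.721, 0.693, -0.0, 0.0]
force: [-0.1, -0.6, -1.1]
width: 0.0166
grip_force: 58.9
```

{"fn": "step_arm", "kwargs": {"deltas": "0 0 0.7 0; 0 0 1.4 0; 0 0 2 0; 0 0 2 0"}}

```text
time: 6.7
position: [0.5143, 0.2108, 0.1312]
orientation: [0.721, 0.693, -0.0, -0.0]
force: [-0.3, 0.4, -2.5]
width: 0.0162
grip_force: 58.9
```

{"fn": "step_arm", "kwargs": {"deltas": "0 0 0.5 0; 0 0 1 0; 0 0 1.5 0; 0 0 1.5 0"}}

```text
time: 7.1
position: [0.5143, 0.2108, 0.1297]
orientation: [0.721, 0.693, -0.0, -0.0]
force: [-0.3, -0.6, -1.3]
width: 0.0169
grip_force: 58.9
```

{"fn": "step_arm", "kwargs": {"deltas": "0 0 0.5 0; 0 0 1 0; 0 0 1.5 0; 0 0 2 0; 0 0 2 0"}}

```text
time: 7.6
position: [0.5142, 0.2108, 0.1277]
orientation: [0.721, 0.693, -0.0, -0.0]
force: [0.7, -0.9, -1.1]
width: 0.0168
grip_force: 58.9
```

{"fn": "step_arm", "kwargs": {"deltas": "0 0 0.6 0; 0 0 1.2 0; 0 0 1.8 0; 0 0 2.4 0; 0 0 3 0"}}

```text
time: 8.1
position: [0.5143, 0.2108, 0.1247]
orientation: [0.721, 0.693, -0.0, -0.0]
force: [0.0, 0.5, -2.1]
width: 0.0163
grip_force: 58.9
```

{"fn": "step_arm", "kwargs": {"deltas": "0 0 2 0; 0 0 4 0; 0 0 6 0; 0 0 8 0; 0 0 10 0"}}

```text
time: 8.6
position: [0.5143, 0.2108, 0.1146]
orientation: [0.721, 0.693, -0.0, -0.0]
force: [-0.5, 0.1, -1.5]
width: 0.0164
grip_force: 58.9
```

{"fn": "step_arm", "kwargs": {"deltas": "0 0 2.5 0; 0 0 5 0; 0 0 7.5 0; 0 0 10 0; 0 0 12 0"}}

```text
time: 9.1
position: [0.5142, 0.2108, 0.1025]
orientation: [0.721, 0.693, -0.0, -0.0]
force: [-0.1, 0.5, -1.4]
width: 0.0165
grip_force: 58.9
```

It passes hole 1 freely, about 30 mm deep. I'll withdraw and go to hole 2.

{"fn": "step_arm", "kwargs": {"deltas": "0 0 -10 0; 0 0 -22 0; 0 0 -34 0; 0 0 -36 0; 0 0 -36 0"}}

```text
time: 9.6
position: [0.5148, 0.211, 0.1396]
orientation: [0.721, 0.693, 0.001, 0.0]
force: [-0.4, -0.2, -1.7]
width: 0.0167
grip_force: 58.9
```

{"fn": "step_arm", "kwargs": {"deltas": "-15 3 0 0; -30 6.5 0 0; -41.3 9 0 0; -41.3 9 0 0; -41.3 9 3 0"}}

```text
time: 10.1
position: [0.522, 0.1687, 0.1359]
orientation: [0.721, 0.693, 0.0, 0.0]
force: [-0.3, 0.3, -1.9]
width: 0.0164
grip_force: 58.9
```

```bash
python3 -c "
from h import *
plan(.5217,.1692,.133)
s=status.get_state();print(s['position'],s['force'],s['width'],s['time'])"
```

```text
plan [ 0.5 -0.3  2.9] 0 psi now -2.3 tilt [ 4.e-04  3.e-04 -1.e+00]
[0.5219882  0.16870781 0.13593372] [-0.34428613  0.2643231  -1.86803485] 0.016436074402979655 10.1
```

{"fn": "step_arm", "kwargs": {"deltas": "0.3 -0.3 1 0; 0.3 -0.3 2 0; 0.3 -0.3 3 0; 0.3 -0.3 3 0"}}

```text
time: 10.5
position: [0.5213, 0.1697, 0.1326]
orientation: [0.721, 0.693, -0.0, -0.0]
force: [-0.9, 0.8, -1.8]
width: 0.0166
grip_force: 58.9
```

{"fn": "step_arm", "kwargs": {"deltas": "0 0 0.5 0; 0 0 1 0; 0 0 1.5 0; 0 0 1.5 0"}}

```text
time: 10.9
position: [0.5214, 0.1695, 0.1313]
orientation: [0.721, 0.693, -0.0, -0.0]
force: [-0.2, -0.7, -1.8]
width: 0.0167
grip_force: 58.9
```

{"fn": "step_arm", "kwargs": {"deltas": "0 0 0.5 0; 0 0 1 0; 0 0 1 0"}}

```text
time: 11.2
position: [0.5214, 0.1695, 0.1302]
orientation: [0.721, 0.693, -0.0, -0.0]
force: [0.2, -0.6, -0.1]
width: 0.0165
grip_force: 58.9
```

{"fn": "step_arm", "kwargs": {"deltas": "0 0 0.3 0; 0 0 0.6 0; 0 0 0.6 0"}}

```text
time: 11.5
position: [0.5214, 0.1695, 0.1297]
orientation: [0.721, 0.693, -0.0, 0.0]
force: [0.0, -0.5, -1.1]
width: 0.0162
grip_force: 58.9
```

{"fn": "step_arm", "kwargs": {"deltas": "0 0 0.3 0; 0 0 0.6 0; 0 0 0.6 0"}}

```text
time: 11.8
position: [0.5214, 0.1695, 0.129]
orientation: [0.721, 0.693, -0.0, -0.0]
force: [-0.1, 0.7, -1.1]
width: 0.0167
grip_force: 58.9
```

{"fn": "step_arm", "kwargs": {"deltas": "0 0 0.4 0; 0 0 0.8 0; 0 0 1.2 0; 0 0 1.2 0"}}

```text
time: 12.2
position: [0.5214, 0.1695, 0.1278]
orientation: [0.721, 0.693, -0.0, -0.0]
force: [0.3, -0.7, -1.1]
width: 0.0162
grip_force: 58.9
```

{"fn": "step_arm", "kwargs": {"deltas": "0 0 0.6 0; 0 0 1.2 0; 0 0 1.8 0; 0 0 2.4 0; 0 0 2.4 0"}}

```text
time: 12.7
position: [0.5213, 0.1695, 0.1254]
orientation: [0.721, 0.693, -0.0, -0.0]
force: [-0.5, -0.5, -1.1]
width: 0.0163
grip_force: 58.9
```

{"fn": "step_arm", "kwargs": {"deltas": "0 0 2 0; 0 0 4 0; 0 0 6 0; 0 0 8 0; 0 0 10 0"}}

```text
time: 13.2
position: [0.5214, 0.1695, 0.1153]
orientation: [0.721, 0.693, -0.0, -0.0]
force: [0.8, 0.1, -2.1]
width: 0.0163
grip_force: 58.9
```

{"fn": "step_arm", "kwargs": {"deltas": "0 0 2.5 0; 0 0 5 0; 0 0 7.5 0; 0 0 10 0; 0 0 12 0"}}

```text
time: 13.7
position: [0.5214, 0.1695, 0.1033]
orientation: [0.721, 0.693, -0.0, -0.0]
force: [0.3, 0.7, -2.0]
width: 0.0166
grip_force: 58.9
```

```bash
python3 -c "
from h import *
plan(.5287,.1279,.135)
s=status.get_state();print(s['position'],s['force'],s['width'],s['time'])"
```

```text
plan [-41.3   9.  -31.7] 0 psi now -2.23 tilt [-1.e-04 -1.e-04 -1.e+00]
[0.52135316 0.16950673 0.10326068] [ 0.26073362  0.72605063 -1.96395416] 0.016572873608556724 13.7
```

It passes hole 2 freely too. On to hole 3.

{"fn": "step_arm", "kwargs": {"deltas": "0 0 -10 0; 0 0 -22 0; 0 0 -34 0; 0 0 -36 0; 0 0 -36 0"}}

```text
time: 14.2
position: [0.5219, 0.1697, 0.1403]
orientation: [0.721, 0.693, 0.001, 0.0]
force: [0.9, 0.8, -1.2]
width: 0.0166
grip_force: 58.9
```

{"fn": "step_arm", "kwargs": {"deltas": "-15 3 0 0; -30 6.5 0 0; -41.3 9 0 0; -41.3 9 0 0; -41.3 9 3 0"}}

```text
time: 14.7
position: [0.5291, 0.1274, 0.1366]
orientation: [0.721, 0.693, 0.0, 0.0]
force: [-0.3, 0.6, -2.6]
width: 0.0161
grip_force: 58.9
```

{"fn": "step_arm", "kwargs": {"deltas": "0 0 1 0; 0 0 2 0; 0 0 3 0; 0 0 3 0"}}

```text
time: 15.1
position: [0.5287, 0.1281, 0.1333]
orientation: [0.721, 0.693, -0.0, -0.0]
force: [-0.7, 0.8, -1.3]
width: 0.0166
grip_force: 58.9
```

```bash
python3 -c "
from h import *
plan(.5287,.1279,.132)
s=status.get_state();print(s['position'],s['force'],s['width'],s['time'])"
```

```text
plan [-0.2  0.   1.3] 0 psi now -2.21 tilt [-2.e-04 -0.e+00 -1.e+00]
[0.5286709  0.12812836 0.13334401] [-0.69736778  0.75785838 -1.33804977] 0.016570907207870515 15.1
```

{"fn": "step_arm", "kwargs": {"deltas": "0 0 0.5 0; 0 0 1 0; 0 0 1 0"}}

```text
time: 15.4
position: [0.5288, 0.1279, 0.1325]
orientation: [0.721, 0.693, -0.0, -0.0]
force: [-1.0, 0.1, -1.1]
width: 0.0161
grip_force: 58.9
```

{"fn": "step_arm", "kwargs": {"deltas": "0 0 0.3 0; 0 0 0.6 0; 0 0 0.6 0"}}

```text
time: 15.7
position: [0.5288, 0.1279, 0.1319]
orientation: [0.721, 0.693, 0.0, -0.0]
force: [0.3, -0.5, -2.3]
width: 0.0164
grip_force: 58.9
```

{"fn": "step_arm", "kwargs": {"deltas": "0 0 0.3 0; 0 0 0.5 0; 0 0 0.5 0"}}

```text
time: 16.0
position: [0.5287, 0.1279, 0.1314]
orientation: [0.721, 0.693, -0.0, -0.0]
force: [-0.2, -0.7, -2.1]
width: 0.0163
grip_force: 58.9
```

{"fn": "step_arm", "kwargs": {"deltas": "0 0 0.3 0; 0 0 0.5 0; 0 0 0.5 0"}}

```text
time: 16.3
position: [0.5288, 0.1279, 0.1309]
orientation: [0.721, 0.693, -0.0, -0.0]
force: [1.1, 0.3, -0.8]
width: 0.0167
grip_force: 58.9
```

{"fn": "step_arm", "kwargs": {"deltas": "0 0 0.3 0; 0 0 0.5 0; 0 0 0.5 0"}}

```text
time: 16.6
position: [0.5288, 0.1279, 0.1304]
orientation: [0.721, 0.693, -0.0, -0.0]
force: [1.0, -0.2, -0.3]
width: 0.0165
grip_force: 58.9
```

{"fn": "step_arm", "kwargs": {"deltas": "0 0 0.2 0; 0 0 0.4 0; 0 0 0.4 0"}}

```text
time: 16.9
position: [0.5288, 0.1279, 0.13]
orientation: [0.721, 0.693, 0.0, -0.0]
force: [-0.3, 0.6, -2.0]
width: 0.0165
grip_force: 58.9
```

{"fn": "step_arm", "kwargs": {"deltas": "0 0 0.2 0; 0 0 0.4 0; 0 0 0.4 0"}}

```text
time: 17.2
position: [0.5288, 0.1279, 0.1296]
orientation: [0.721, 0.693, -0.0, -0.0]
force: [-0.1, -0.8, -1.6]
width: 0.0163
grip_force: 58.9
```

{"fn": "step_arm", "kwargs": {"deltas": "0 0 0.2 0; 0 0 0.4 0; 0 0 0.4 0"}}

```text
time: 17.5
position: [0.5288, 0.1279, 0.1292]
orientation: [0.721, 0.693, -0.0, -0.0]
force: [-0.3, -0.2, -1.7]
width: 0.0166
grip_force: 58.9
```

{"fn": "step_arm", "kwargs": {"deltas": "0 0 0.2 0; 0 0 0.4 0; 0 0 0.4 0"}}

```text
time: 17.8
position: [0.5288, 0.1279, 0.1288]
orientation: [0.721, 0.693, -0.0, 0.0]
force: [0.2, -0.4, -0.4]
width: 0.0162
grip_force: 58.9
```

{"fn": "step_arm", "kwargs": {"deltas": "0 0 0.3 0; 0 0 0.6 0; 0 0 0.6 0"}}

```text
time: 18.1
position: [0.5288, 0.1279, 0.1282]
orientation: [0.721, 0.693, -0.0, 0.0]
force: [-0.3, -0.5, -1.7]
width: 0.0165
grip_force: 58.9
```

{"fn": "step_arm", "kwargs": {"deltas": "0 0 0.3 0; 0 0 0.6 0; 0 0 0.6 0"}}

```text
time: 18.4
position: [0.5288, 0.1279, 0.1276]
orientation: [0.721, 0.693, -0.0, -0.0]
force: [0.9, 0.6, -0.9]
width: 0.0165
grip_force: 58.9
```

{"fn": "step_arm", "kwargs": {"deltas": "0 0 0.4 0; 0 0 0.8 0; 0 0 0.8 0"}}

```text
time: 18.7
position: [0.5288, 0.1279, 0.1268]
orientation: [0.721, 0.693, -0.0, 0.0]
force: [-0.0, -0.3, -2.5]
width: 0.0166
grip_force: 58.9
```

{"fn": "step_arm", "kwargs": {"deltas": "0 0 0.5 0; 0 0 1 0; 0 0 1.5 0; 0 0 2 0; 0 0 2 0"}}

```text
time: 19.2
position: [0.5288, 0.1279, 0.1247]
orientation: [0.721, 0.693, -0.0, -0.0]
force: [0.5, -1.4, -0.7]
width: 0.0162
grip_force: 58.9
```

{"fn": "step_arm", "kwargs": {"deltas": "0 0 1 0; 0 0 2 0; 0 0 3 0; 0 0 4 0; 0 0 5 0"}}

```text
time: 19.7
position: [0.5288, 0.1279, 0.1197]
orientation: [0.721, 0.693, -0.0, -0.0]
force: [0.3, 0.4, -0.1]
width: 0.0164
grip_force: 58.9
```

{"fn": "step_arm", "kwargs": {"deltas": "0 0 2 0; 0 0 4 0; 0 0 6 0; 0 0 8 0; 0 0 8 0"}}

```text
time: 20.2
position: [0.5287, 0.1278, 0.1115]
orientation: [0.721, 0.693, -0.0, -0.0]
force: [0.1, -0.7, -2.4]
width: 0.0162
grip_force: 58.9
```

{"fn": "step_arm", "kwargs": {"deltas": "0 0 2.5 0; 0 0 5 0; 0 0 7.5 0; 0 0 9 0; 0 0 9 0"}}

```text
time: 20.7
position: [0.5287, 0.1278, 0.1025]
orientation: [0.721, 0.693, -0.0, -0.0]
force: [-0.2, -1.6, -2.5]
width: 0.0169
grip_force: 58.9
```

```bash
python3 -c "
from h import *
plan(.5361,.0865,.138)
s=status.get_state();print(s['position'],s['force'],s['width'],s['time'])
i,p,d=grab('wrist'); cv2.imwrite('pics/w5.png',p[...,::-1])"
```

```text
plan [-41.    9.  -35.5] 0 psi now -2.23 tilt [-4.e-04 -1.e-04 -1.e+00]
[0.52865302 0.12782418 0.10252125] [-0.18288957 -1.59555853 -2.52321653] 0.016860773053861834 20.7
```

View pics/w5.png

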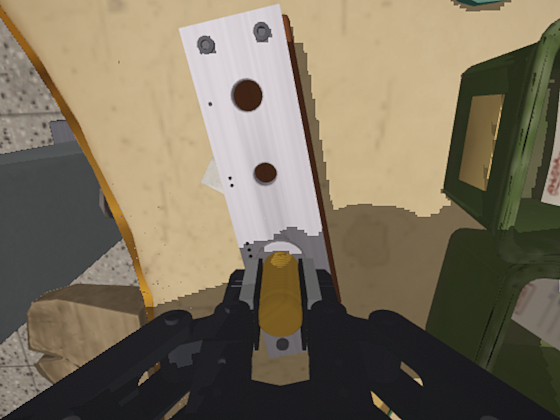

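The mandrel is 31 mm deep in hole 3: holes 1 and 2 show free at (247,95) and (265,173), and the three dots are beside the collar at (249,250). The shank must be 9 mm, so hole 4 should refuse it. I'll test that lightly.

{"fn": "step_arm", "kwargs": {"deltas": "0 0 -10 0; 0 0 -22 0; 0 0 -34 0; 0 0 -36 0; 0 0 -36 0"}}

```text
time: 21.25
position: [0.5292, 0.1281, 0.1396]
orientation: [0.721, 0.693, 0.001, 0.0]
force: [0.0, 0.3, -1.4]
width: 0.0166
grip_force: 59.1
```

{"fn": "step_arm", "kwargs": {"deltas": "-15 3 0 0; -30 6.5 0 0; -41.4 9 0 0; -41.4 9 0 0; -41.4 9 2 0"}}

```text
time: 21.75
position: [0.5363, 0.0856, 0.1368]
orientation: [0.721, 0.693, 0.0, -0.0]
force: [-0.4, 0.8, -1.8]
width: 0.0164
grip_force: 59.1
```

{"fn": "step_arm", "kwargs": {"deltas": "0 0 1 0; 0 0 2 0; 0 0 2.5 0; 0 0 2.5 0"}}

```text
time: 22.15
position: [0.5361, 0.0864, 0.1342]
orientation: [0.721, 0.693, -0.0, -0.0]
force: [-0.0, -0.5, -1.7]
width: 0.0166
grip_force: 59.1
```

```bash
python3 -c "
from h import *
plan(.5361,.0862,.132)
s=status.get_state();print(s['position'],s['force'],s['width'],s['time'])"
```

```text
plan [-0.2  0.   2.2] 0 psi now -2.21 tilt [-1.e-04 -0.e+00 -1.e+00]
[0.53607327 0.0864241  0.13420626] [-0.02113147 -0.46143576 -1.67969568] 0.01657607237969272 22.15
```

{"fn": "step_arm", "kwargs": {"deltas": "0 0 0.5 0; 0 0 1 0; 0 0 1 0"}}

```text
time: 22.45
position: [0.5361, 0.0862, 0.1332]
orientation: [0.721, 0.693, -0.0, -0.0]
force: [-0.5, 0.5, -1.5]
width: 0.016
grip_force: 59.1
```

{"fn": "step_arm", "kwargs": {"deltas": "0 0 0.3 0; 0 0 0.6 0; 0 0 0.6 0"}}

```text
time: 22.75
position: [0.5362, 0.0862, 0.1327]
orientation: [0.721, 0.693, 0.0, 0.0]
force: [0.2, -0.1, -0.9]
width: 0.0169
grip_force: 59.1
```

{"fn": "step_arm", "kwargs": {"deltas": "0 0 0.2 0; 0 0 0.4 0; 0 0 0.4 0"}}

```text
time: 23.05
position: [0.5362, 0.0862, 0.1323]
orientation: [0.721, 0.693, -0.0, 0.0]
force: [0.2, 0.4, -1.2]
width: 0.0166
grip_force: 59.1
```

{"fn": "step_arm", "kwargs": {"deltas": "0 0 0.2 0; 0 0 0.4 0; 0 0 0.4 0"}}

```text
time: 23.35
position: [0.5361, 0.0862, 0.1318]
orientation: [0.721, 0.693, -0.0, -0.0]
force: [0.2, -0.9, -1.6]
width: 0.0164
grip_force: 59.1
```

{"fn": "step_arm", "kwargs": {"deltas": "0 0 0.2 0; 0 0 0.4 0; 0 0 0.4 0"}}

```text
time: 23.65
position: [0.5362, 0.0862, 0.1315]
orientation: [0.721, 0.693, -0.0, -0.0]
force: [-0.3, 1.3, -1.3]
width: 0.0164
grip_force: 59.1
```

{"fn": "step_arm", "kwargs": {"deltas": "0 0 0.2 0; 0 0 0.4 0; 0 0 0.4 0"}}

```text
time: 23.95
position: [0.5361, 0.0862, 0.1311]
orientation: [0.721, 0.693, -0.0, -0.0]
force: [1.2, -0.8, -1.9]
width: 0.0162
grip_force: 59.1
```

{"fn": "step_arm", "kwargs": {"deltas": "0 0 0.2 0; 0 0 0.3 0; 0 0 0.3 0"}}

```text
time: 24.25
position: [0.5362, 0.0862, 0.1308]
orientation: [0.721, 0.693, 0.0, 0.0]
force: [1.0, -0.5, -1.8]
width: 0.0164
grip_force: 59.1
```

{"fn": "step_arm", "kwargs": {"deltas": "0 0 0.2 0; 0 0 0.3 0; 0 0 0.3 0"}}

```text
time: 24.55
position: [0.5361, 0.0862, 0.1305]
orientation: [0.721, 0.693, -0.0, -0.0]
force: [0.6, 0.3, -0.8]
width: 0.0161
grip_force: 59.1
```

{"fn": "step_arm", "kwargs": {"deltas": "0 0 0.2 0; 0 0 0.3 0; 0 0 0.3 0"}}

```text
time: 24.85
position: [0.5362, 0.0862, 0.1302]
orientation: [0.721, 0.693, -0.0, -0.0]
force: [0.2, -0.2, -1.5]
width: 0.0165
grip_force: 59.1
```

{"fn": "step_arm", "kwargs": {"deltas": "0 0 0.2 0; 0 0 0.2 0"}}

```text
time: 25.05
position: [0.5362, 0.0862, 0.1301]
orientation: [0.721, 0.693, 0.0, 0.0]
force: [0.3, 0.3, 0.6]
width: 0.0164
grip_force: 59.2
```

Force is starting to rise at about 3 mm depth. One small step at a time from here.

{"fn": "step_arm", "kwargs": {"deltas": "0 0 0.1 0; 0 0 0.1 0"}}

```text
time: 25.25
position: [0.5362, 0.0862, 0.13]
orientation: [0.721, 0.693, 0.0, 0.0]
force: [-0.3, 0.2, 0.2]
width: 0.0162
grip_force: 59.3
```

```bash
python3 -c "
from h import *
s=status.get_state();print(s['position'],s['force'],s['ft_torque'],s['time'])"
```

```text
[0.53623133 0.08618256 0.1300042 ] [-0.30743732  0.20423316  0.18291579] [-0.04499791  0.10092282  0.02368889] 25.25
```

{"fn": "step_arm", "kwargs": {"deltas": "0 0 0.15 0; 0 0 0.15 0"}}

```text
time: 25.45
position: [0.5363, 0.0862, 0.1299]
orientation: [0.721, 0.693, 0.0, 0.0]
force: [-0.8, -0.2, 3.2]
width: 0.0164
grip_force: 59.5
```

{"fn": "step_arm", "kwargs": {"deltas": "0 0 0.15 0; 0 0 0.15 0"}}

```text
time: 25.65
position: [0.5363, 0.0862, 0.1298]
orientation: [0.721, 0.693, 0.0, 0.0]
force: [0.1, -0.8, 5.2]
width: 0.0164
grip_force: 59.7
```

Hole 4 refuses it: about 6.8 N of push including the mandrel's weight, stopped about 3 mm deep on the bevel. So the shank is 9 mm. I'll back off and return to hole 3.

{"fn": "step_arm", "kwargs": {"deltas": "0 0 -3 0; 0 0 -6 0; 0 0 -9 0; 0 0 -9 0"}}

```text
time: 26.05
position: [0.5364, 0.0862, 0.1391]
orientation: [0.721, 0.693, 0.0, 0.0]
force: [-0.9, -0.0, -0.9]
width: 0.0164
grip_force: 59.3
```

{"fn": "step_arm", "kwargs": {"deltas": "15 -3 0 0; 30 -6.5 0 0; 41.2 -8.8 0 0; 41.2 -8.8 0 0; 41.2 -8.8 3 0"}}

```text
time: 26.55
position: [0.529, 0.1283, 0.1357]
orientation: [0.72, 0.694, 0.0, 0.0]
force: [-0.4, -0.3, -1.6]
width: 0.0163
grip_force: 59.3
```

{"fn": "step_arm", "kwargs": {"deltas": "0 0 1 0; 0 0 2 0; 0 0 2 0"}}

```text
time: 26.85
position: [0.5289, 0.1273, 0.1334]
orientation: [0.721, 0.693, -0.0, -0.0]
force: [-0.2, -0.6, -1.7]
width: 0.0163
grip_force: 59.3
```

```bash
python3 -c "
from h import *
plan(.5289,.1276,.081)
s=status.get_state();print(s['position'],s['force'],s['width'],s['time'])"
```

```text
plan [ 0.3 -0.  52.4] 0 psi now -2.26 tilt [-3.e-04 -1.e-04 -1.e+00]
[0.5289443  0.12731923 0.13341322] [-0.16612232 -0.55685285 -1.65237021] 0.016270304538446786 26.85
```

{"fn": "step_arm", "kwargs": {"deltas": "0.2 0 1 0; 0.2 0 2 0; 0.2 0 3 0; 0.2 0 4 0; 0.2 0 4.5 0"}}

```text
time: 27.35
position: [0.529, 0.1279, 0.129]
orientation: [0.721, 0.693, -0.0, -0.0]
force: [-0.3, -0.6, -0.9]
width: 0.0167
grip_force: 59.3
```

{"fn": "step_arm", "kwargs": {"deltas": "0 0 1 0; 0 0 2 0; 0 0 3 0; 0 0 4 0; 0 0 5 0"}}

```text
time: 27.85
position: [0.5289, 0.1278, 0.124]
orientation: [0.721, 0.693, -0.0, 0.0]
force: [-1.2, -0.7, -0.6]
width: 0.0165
grip_force: 59.1
```

{"fn": "step_arm", "kwargs": {"deltas": "0 0 2 0; 0 0 4 0; 0 0 7 0; 0 0 10 0; 0 0 10 0"}}

```text
time: 28.35
position: [0.5288, 0.1279, 0.1136]
orientation: [0.721, 0.693, -0.0, -0.0]
force: [0.2, -0.3, -2.4]
width: 0.0167
grip_force: 59.1
```

{"fn": "step_arm", "kwargs": {"deltas": "0 0 3 0; 0 0 6 0; 0 0 9 0; 0 0 12 0; 0 0 12 0"}}

```text
time: 28.85
position: [0.5288, 0.1279, 0.1016]
orientation: [0.721, 0.693, -0.0, -0.0]
force: [-0.4, -0.6, -2.3]
width: 0.0162
grip_force: 59.1
```

{"fn": "step_arm", "kwargs": {"deltas": "0 0 3 0; 0 0 6 0; 0 0 9 0; 0 0 12 0; 0 0 12 0"}}

```text
time: 29.35
position: [0.5288, 0.1279, 0.0896]
orientation: [0.721, 0.693, -0.0, -0.0]
force: [0.7, -0.7, -2.2]
width: 0.0164
grip_force: 59.1
```

{"fn": "step_arm", "kwargs": {"deltas": "0 0 1 0; 0 0 2 0; 0 0 3 0; 0 0 4 0; 0 0 4 0"}}

```text
time: 29.85
position: [0.529, 0.1279, 0.086]
orientation: [0.721, 0.693, -0.0, -0.0]
force: [-0.8, -1.1, -2.0]
width: 0.0163
grip_force: 59.1
```

{"fn": "step_arm", "kwargs": {"deltas": "0 0 1 0; 0 0 2 0; 0 0 3 0; 0 0 3.5 0; 0 0 3.5 0"}}

```text
time: 30.35
position: [0.529, 0.1279, 0.0825]
orientation: [0.721, 0.693, -0.0, -0.0]
force: [-0.7, -1.7, -2.4]
width: 0.0169
grip_force: 59.1
```

{"fn": "step_arm", "kwargs": {"deltas": "0 0 0.2 0; 0 0 0.4 0; 0 0 0.4 0"}}

```text
time: 30.65
position: [0.529, 0.1279, 0.0822]
orientation: [0.721, 0.693, -0.0, 0.0]
force: [-0.5, -0.6, -0.2]
width: 0.0164
grip_force: 59.1
```

{"fn": "step_arm", "kwargs": {"deltas": "0 0 0.2 0; 0 0 0.4 0; 0 0 0.4 0"}}

```text
time: 30.95
position: [0.529, 0.1279, 0.0818]
orientation: [0.721, 0.693, 0.0, 0.0]
force: [-0.0, -1.5, 0.1]
width: 0.0162
grip_force: 59.1
```

{"fn": "step_arm", "kwargs": {"deltas": "-0.2 0 0.2 0; -0.2 0 0.3 0; -0.2 0 0.3 0"}}

```text
time: 31.25
position: [0.529, 0.1278, 0.0815]
orientation: [0.721, 0.693, 0.0, -0.0]
force: [-0.2, -1.3, -0.9]
width: 0.0162
grip_force: 59.1
```

{"fn": "step_arm", "kwargs": {"deltas": "0 0 0.2 0; 0 0 0.3 0; 0 0 0.3 0"}}

```text
time: 31.55
position: [0.529, 0.1277, 0.0812]
orientation: [0.721, 0.693, 0.0, -0.0]
force: [-0.1, -0.1, -1.6]
width: 0.0168
grip_force: 59.1
```

{"fn": "step_arm", "kwargs": {"deltas": "0 0 0.2 0; 0 0 0.3 0; 0 0 0.3 0"}}

```text
time: 31.85
position: [0.529, 0.1277, 0.0809]
orientation: [0.721, 0.693, -0.0, -0.0]
force: [-0.3, -0.6, -1.0]
width: 0.0166
grip_force: 59.1
```

{"fn": "step_arm", "kwargs": {"deltas": "0 0 0.2 0; 0 0 0.2 0"}}

```text
time: 32.05
position: [0.529, 0.1277, 0.0807]
orientation: [0.721, 0.693, 0.0, -0.0]
force: [-0.9, -0.5, -1.2]
width: 0.0159
grip_force: 59.1
```

{"fn": "step_arm", "kwargs": {"deltas": "0 0 0.2 0; 0 0 0.2 0"}}

```text
time: 32.25
position: [0.529, 0.1277, 0.0805]
orientation: [0.721, 0.693, 0.0, 0.0]
force: [-0.6, 0.2, -1.4]
width: 0.0163
grip_force: 59.1
```

{"fn": "step_arm", "kwargs": {"deltas": "0 0 0.2 0; 0 0 0.2 0"}}

```text
time: 32.45
position: [0.529, 0.1277, 0.0803]
orientation: [0.721, 0.693, 0.0, 0.0]
force: [0.2, -0.1, -0.1]
width: 0.0162
grip_force: 59.1
```

{"fn": "step_arm", "kwargs": {"deltas": "0 0 0.2 0; 0 0 0.2 0"}}

```text
time: 32.65
position: [0.529, 0.1277, 0.0802]
orientation: [0.721, 0.693, 0.0, 0.0]
force: [0.3, 0.1, -0.1]
width: 0.0165
grip_force: 59.2
```

{"fn": "step_arm", "kwargs": {"deltas": "0 0 0.2 0; 0 0 0.2 0"}}

```text
time: 32.85
position: [0.529, 0.1277, 0.08]
orientation: [0.721, 0.693, 0.0, 0.0]
force: [-0.8, -0.6, 2.9]
width: 0.0165
grip_force: 59.2
```

The tip is on the base, with force rising to +2.9 N. I'll ease the grip, then open.

{"fn": "step_arm", "kwargs": {"deltas": "0 0 0 0; 0 0 0 0", "grip_force": 20}}

```text
time: 33.05
position: [0.529, 0.1277, 0.08]
orientation: [0.721, 0.693, 0.0, 0.0]
force: [0.2, -0.6, 2.2]
width: 0.0165
grip_force: 59.2
```

{"fn": "step_arm", "kwargs": {"deltas": "0 0 0 0; 0 0 0 0; 0 0 0 0; 0 0 0 0; 0 0 0 0", "claw": 45}}

```text
time: 33.55
position: [0.529, 0.1277, 0.0799]
orientation: [0.721, 0.693, -0.0, 0.0]
force: [-0.5, -0.5, 0.5]
width: 0.0449
grip_force: 0.0
```

{"fn": "step_arm", "kwargs": {"deltas": "0 0 -5 0; 0 0 -15 0; 0 0 -30 0; 0 0 -50 0; 0 0 -80 0"}}

```text
time: 34.05
position: [0.5283, 0.1275, 0.1606]
orientation: [0.721, 0.693, -0.001, -0.0]
force: [1.3, 0.6, -0.4]
width: 0.045
grip_force: 0.0
```

{"fn": "step_arm", "kwargs": {"deltas": "-30 0 -40 0; -60 0 -60 0; -60 0 -60 0; -60 0 -60 0; -60 0 -60 0"}}

```text
time: 34.55
position: [0.5263, 0.0682, 0.2195]
orientation: [0.721, 0.693, -0.0, -0.0]
force: [0.1, 0.6, 0.1]
width: 0.045
grip_force: 0.0
```

Run:
```python
from h import *
s=status.get_state();print(s["position"],s["force"],s["time"])
i,p,d=grab("wrist"); cv2.imwrite("pics/w6.png",p[...,::-1])
V,U=np.mgrid[0:420,0:560]; W=world(i,d,U,V)
m=(abs(W[...,0]-.528)<.03)&(abs(W[...,1]-.128)<.03)&(W[...,2]>.075)
print(m.sum(),W[m].max(0)); t=m&(W[...,2]>W[m][:,2].max()-.003); print("handle top",np.median(W[t],0))
c=m&(W[...,2]<.08); c=(abs(W[...,0]-.528)<.016)&(abs(W[...,1]-.128)<.016)&(abs(W[...,2]-.070)<.003);print("collar",c.sum(),np.median(W[c],0))
i,p,d=grab("top"); W=world(i,d,U,V)
m=(abs(W[...,0]-.489)<.03)&(abs(W[...,1]+.2)<.06)&(abs(W[...,2]-.116)<.006)
n,l,st,c=cv2.connectedComponentsWithStats(m.astype(np.uint8))
for k in range(1,n): print(st[k,4],np.round(np.median(W[l==k],0),4))
```

```text
[0.52631599 0.0682117  0.21948884] [0.08968287 0.6183771  0.05791094] 34.55
1513 [0.53449294 0.14672554 0.36220015]
handle top [0.52793829 0.14672554 0.36220015]
collar 252 [0.53169057 0.13351144 0.06958158]
36 [ 0.4883 -0.1738  0.1163]
38 [ 0.4857 -0.2241  0.1164]
```

View pics/w6.png

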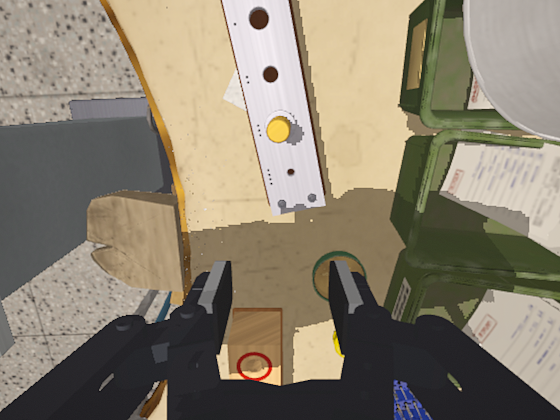

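The picture shows the mandrel upright in the three-dot hole at (278,129), with holes 1, 2 and 4 free. The red-ringed socket at (254,367) is empty. The collar top is at about z 0.070 (standing on the base), and the other two mandrels haven't moved.

```bash
python3 -c "
from station import job
print(job.hand_in())"
```

```text
the job is handed in; nothing more can be done
None
```

The red-ringed mandrel is the 9 mm one: it went freely through the 16, 13 and 10 mm holes and was refused by the 7 mm hole at about 7 N, about 3 mm deep; it now stands in the 10 mm hole (hole 3) with its end on the gauge's base, and the job is handed in at about 35 s.

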